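Rock a stuck hardie out of its log

TASK

The hardie, the upright steel chisel set in the middle of the log, is jammed tight and has to come out so that the chips can be brushed from its hole. Grip its body firmly, rock it well over to both sides along the line of its cutting edge, again and again while easing it up, until the shank works free; do not just haul on it, because the log then comes off the bench with it. Finish still holding the hardie upright just clear above its hole, a centimetre or two, with the log standing where it was and the hammer, nippers and tub left alone.

Things in the scene. Friction and masses are not known exactly. Their poses are not given: they have to be found in the camera images.
- hardie: Dark steel mosaic chisel, 115 mm tall, about 0.6 kg, set in the log, edge up. Origin: centre of the shank's foot; z up, y along the cutting edge, x through the thickness. Shank 0 to 42 mm up, in the hole: 20 mm wide in y, tapered in x from 17 mm at the foot to 22. Body 50 to 92 mm up: two flat faces 22 mm apart in x, 58 mm wide in y. Above it a wedge narrowing to the edge.
- hardie_grip (a point): on the hardie's axis 78 mm above its foot, between its two flat faces; a good place to grip, pads on those faces, with 50 N or more. With the TCP here the fingertips are about 17 mm above the log's top
- hardie_edge (a point): middle of the hardie's cutting edge, 115 mm above its foot
- log: Round log standing loose on the bench, 280 mm across, 140 mm high, 6.6 kg. Origin: centre of its underside; z up, x and y parallel to those of the hardie while it stands straight in its hole. A straight pull on the jammed hardie needs about 100 N, more than the log's weight, so it lifts the log as well
- socket (a point): centre of the hole's mouth in the log's top, 140 mm above the bench; axes as the log's. The hole is 25 mm square, 46 mm deep. At the start the hardie's foot is 42 mm below this point and the underside of its wide body 8 mm above it
- socket_pinch (a point): on the hole's axis 21 mm below its mouth, where the wood pinches the shank's two x faces. The hardie leans about here, some 6 degrees each way in y, under a side force of 15 to 30 N on its body. Each swing of 4 to 6 degrees, with a light upward pull (10 to 25 N), lets it climb about 0.5 to 1.5 mm; the hold weakens as it climbs and is gone at about 15 mm
- hammer: mosaic hammer lying on the bench: 225 mm wooden handle along its x, curved steel head 180 mm wide along y; origin under the middle of the handle
- nippers: wheeled nippers with blue handles lying on the bench, 220 mm long, 80 mm wide, origin under the middle
- tub: round white plastic tub of marble tesserae, 108 mm across, 62 mm high, origin under its centre
Mind the look-alikes: they are no part of the job. There is more than one size of the hardie; the one meant has the size given above.

How it is judged:
On the way, in this order (a step that is already met when the one before it is completed fails the run):
1. the hardie, its shank still in the hole, is leant along its edge to the log's +y side (edge at least 3.5 mm past the middle, about 2 degrees) (y of hardie_edge in the frame of socket above 0.0035 m and z of hardie in the frame of socket below -0.012 m), for 0.05 s.
2. then, still in the hole, it is leant as far to the other side (y of hardie_edge in the frame of socket below -0.0035 m and z of hardie in the frame of socket below -0.012 m), for 0.05 s.
At the end, for the whole second after the job is handed in: The fingers hold the hardie still, upright within 11 degrees, foot 3 to 45 mm above the log's top and within 30 mm of the hole's middle, touching no wood; the log stands flat within 40 mm, and hammer, nippers and tub lie within 30 mm, of where they were (z of hardie in the frame of socket between 0.003 and 0.045 m and horizontal distance between hardie and socket below 0.03 m and angle between hardie's own z axis and vertical below 0.2 rad and linear speed of hardie below 0.02 m/s and contact force between the fingers and hardie above 3 N and contact force between log and hardie below 0.3 N and height (world z) of log below 0.004 m and angle between log's own z axis and vertical below 0.03 rad and distance of log from where it was at the start of the episode below 0.04 m and distance of each of hammer, nippers, tub from where it was at the start of the episode below 0.03 m); the arm keeps its last pose, push and grip.
It fails at once if the log is lifted off the bench (its underside more than 6 mm up) or tipped (more than 4 degrees) (height (world z) of log above 0.006 m or angle between log's own z axis and vertical above 0.07 rad).
It fails at once if the log is dragged more than 40 mm (distance of log from where it was at the start of the episode above 0.04 m).
It fails at once if the hammer, nippers or tub is pushed more than 30 mm (distance of any of hammer, nippers, tub from where it was at the start of the episode above 0.03 m).
It also fails if it takes over 59 s, if anything falls off the work surface, if the arm or the gripper's body presses on something with over 40 N, if the wrist force passes 120 N, or if a joint passes its speed limit or range.

ROBOT

A 7-joint arm with a two-finger parallel gripper is mounted at the origin on the work surface. World frame = base frame: x ahead of the robot, y to its left, z up, the work surface at z = 0. Lengths are in m, angles in rad, forces in N, time in s.
With the tool pointing down it reaches from about 0.4 to 0.875 m from the base axis. Payload 4.4 kg.
Tool frame: the origin (TCP) lies between the finger pads, 19 mm behind the fingertips; this is the grasp point; z points along the fingers, y is the line along which they close (so a half turn about z gives the same grasp; the last joint's range is limited). The gripper opens to 85 mm and grips with 20 to 120 N. Pads are 22 mm wide; open, the fingers measure 114 mm over their backs; the gripper's body (76 mm by 85 mm) begins 54 mm behind the grasp point. The pads swing forward as they close: fully open they stand 13 mm farther back than shut.
Start: joints at [1.13, 0.628, 0.038, 1.517, -0.027, 0.996, -0.02], TCP at [0.238, -0.605, 0.25] pointing down, gripper open.
Joint ranges: [-3.06, 3.06], [-0.37, 2.12], [-1.25, 1.32], [0.18, 2.47], [-1.1, 4.24], [0.23, 1.98], [-2.94, 2.94]. Speed limits (rad/s): [2.57, 2.57, 3.14, 3.14, 3.14, 3.14, 3.14].

INTERFACE

Orientations are given as a rotation vector (axis times angle).
In Python, from plant import * gives the robot as it stands. The module is installed in compiled form; this text tells all that it offers.
- The arm moves only by the shell command python3 -m pendant 'ROWS'. ROWS is JSON, a list that holds one entry, the list of rows, each a list of 5 numbers: the opening, from -1 (shut) to 1 (fully open), then the shift along the tool's x, y, z in m, then the turn about the tool's z in degrees. A call has 1 to 20 rows; each row shifts and turns the commanded pose from where the row before left it, along the tool's axes as they then stand; what a row does not reach is not made up. A row lasts 1/8 s, in which the tool goes at most 62.5 mm and 10.7 degrees, less where a joint would pass 70% of its speed; a pose out of reach is approached as far as the arm can. A call with a gripper value outside its range is refused whole. The fingers move at their own pace and stop on an object; the grip force is fixed at half the most. Time passes only in rows, so rows that do not move let the fingers close. It gives the time, the measured TCP pose, the force, the opening and the grip force at its end, in the units of the state.
- get_obs(): the state, without advancing time (a new reading comes with each control period).
- get_image(name): name is "scene" or "top"; returns (picture, depth): 400x640x3 uint8, red, green, blue; 400x640 float32, m along the optical axis (not along the pixel's ray), 0 where there is no reading.
- camera_params(name): a dict with "fx", "fy", "cx", "cy" (pixels), "k1" (the pictures are not rectified: a ray, as slopes to the right and down, at radius r is drawn at 1 + k1 r^2 times it, then the intrinsics apply), "extrinsics" (4x4, takes a point from world to camera coordinates). Camera axes: x right, y up, looking along -z (the intrinsics and any distortion apply to the point x, -y, -z); pixel columns grow to the right and rows downward; lengths in m; the calibration is good to about 2 mm. A picture is of the moment at which its call begins. camera_params takes no time and is no camera call.
- finish_job(): hands the job in; it is judged then, once.
The state is a dict: "time_s": time; "q": joint angles; "dq": joint speeds; "joint_efforts": joint torques, N m; "tcp_pos": TCP position; "tcp_rot": TCP orientation; "force": force on the tool from outside, world axes, zero at the start; "ft_torque": the same for the moment, N m; "grip_width": finger opening in m; "grip_force": force on a finger pad.
Only numpy, scipy, OpenCV 4.12 (cv2) and the standard library are available. Lean on these libraries where they do the work, as an engineer would, in place of code of your own. Each camera call takes 0.05 s, during which the arm holds its last target. There are 200 camera calls.

## Working session

There is one attempt and no reset: what is moved stays moved. The work goes in short steps, Python scripts to look and compute and a shell command to move; the robot and the scene stay as the last step left them, time stands still between calls to the robot, and variables do not carry over. Pictures are saved under pics/ and viewed, at most 10 in all, crops included, and the job is handed in when it is done.

```bash
mkdir -p pics
cat > h.py <<'E'
from plant import *
import numpy as np, cv2
def world(name,depth,us,vs,z=None):
    p=camera_params(name); T=np.linalg.inv(np.array(p["extrinsics"]))
    us=np.asarray(us,float);vs=np.asarray(vs,float)
    K=np.array([[p["fx"],0,p["cx"]],[0,p["fy"],p["cy"]],[0,0,1]])
    s=cv2.undistortPoints(np.stack([us,vs],-1).reshape(-1,1,2),K,np.array([p["k1"],0,0,0.])).reshape(-1,2)
    d=np.stack([s[:,0],-s[:,1],-np.ones(len(s))],1)@T[:3,:3].T; o=T[:3,3]
    if z is None: t=depth[vs.astype(int),us.astype(int)]
    else: t=(z-o[2])/d[:,2]
    return o+d*t[:,None]
E
python3 - <<'E'
from h import *
for n in("scene","top"):
    im,d=get_image(n); cv2.imwrite(f"pics/{n}0.png",im[:,:,::-1]); np.savez(f"{n}0.npz",im=im,d=d)
    p=camera_params(n); print(n,p["fx"],p["k1"],np.linalg.inv(np.array(p["extrinsics"])).round(3).tolist())
o=get_obs(); print({k:np.round(v,3).tolist() for k,v in o.items()})
E
```

```text
scene 467.72274058946397 -0.044801188828184554 [[-0.289, -0.775, 0.563, 1.415], [0.957, -0.241, 0.16, 0.245], [0.012, 0.585, 0.811, 1.26], [0.0, 0.0, 0.0, 1.0]]
top 415.91662394303256 -0.06614964818793766 [[-0.003, 0.996, -0.085, 0.526], [-1.0, -0.003, 0.004, 0.016], [0.003, 0.085, 0.996, 1.571], [0.0, 0.0, 0.0, 1.0]]
{'time_s': 0.1, 'q': [1.13, 0.629, 0.038, 1.518, -0.027, 0.996, -0.02], 'dq': [-0.001, -0.003, 0.002, -0.003, 0.0, -0.001, 0.001], 'joint_efforts': [0.003, -56.453, 1.231, -19.397, 0.011, 0.005, 0.0], 'tcp_pos': [0.238, -0.604, 0.249], 'tcp_rot': [-3.085, -0.585, 0.001], 'force': [0.649, -0.628, -0.095], 'ft_torque': [-0.003, 0.021, -0.014], 'grip_force': 0.0, 'grip_width': 0.085}
```

View pics/scene0.png

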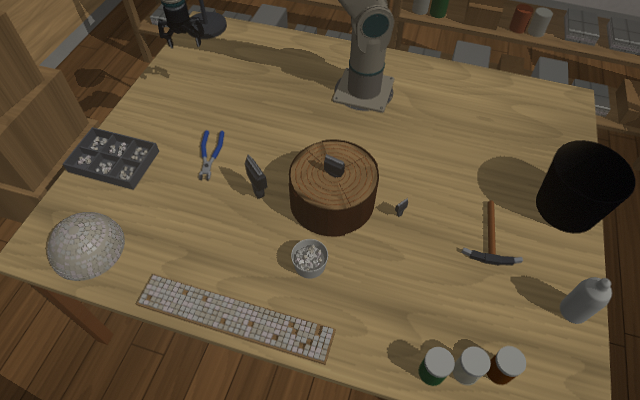

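View pics/top0.png

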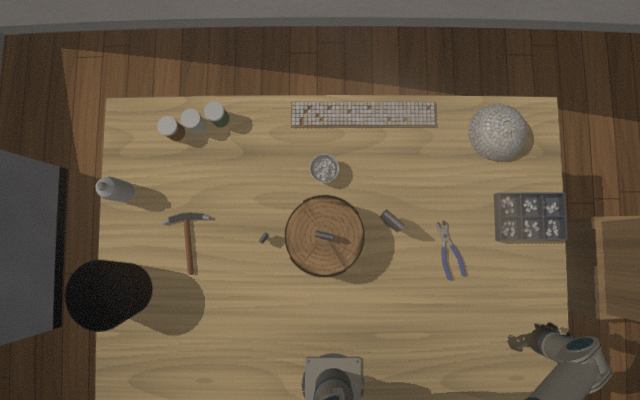

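The log's top is centred at about (324,235) in top and (334,170) in scene, with the hardie in its middle. The look-alikes lie at (392,220) and (264,238) in top. The tub is at (325,168), the nippers at (450,250), the hammer at (189,240).

```bash
python3 - <<'E'
from h import *
import scipy.ndimage as nd
C={}
for n,box in(("top",(275,185,375,290)),("scene",(275,125,390,240))):
    f=np.load(n+"0.npz");im,d=f["im"],f["d"]
    v,u=np.mgrid[box[1]:box[3],box[0]:box[2]];u=u.ravel();v=v.ravel()
    P=world(n,d,u,v); 
    lt=abs(P[:,2]-.14)<.008
    Q=P[lt][:,:2].astype(np.float32)
    (c,r)=cv2.minEnclosingCircle(Q); print(n,"log",c,r,"medz",np.median(P[lt][:,2]),"mean",Q.mean(0))
    c=np.array(c)
    near=np.hypot(*(P[:,:2]-c).T)<.06
    for lo,hi in((.16,.3),(.18,.3),(.20,.3)):
        m=near&(P[:,2]>lo)&(P[:,2]<hi)
        if m.sum()<4: print(n,lo,m.sum());continue
        q=P[m]; print(n,lo,m.sum(),"c",q.mean(0).round(4),"zmax",q[:,2].max().round(4),cv2.minAreaRect(q[:,:2].astype(np.float32)), "yaw",np.degrees(np.arctan2(*np.linalg.svd(q[:,:2]-q[:,:2].mean(0))[2][0][::-1])))
    cr=im[box[1]:box[3],box[0]:box[2],::-1]
    cv2.imwrite(f"pics/{n}c.png",cv2.resize(cr,None,fx=5,fy=5,interpolation=cv2.INTER_CUBIC))
E
python3 -c "
import cv2,numpy as np
a=cv2.imread('pics/topc.png');b=cv2.imread('pics/scenec.png')
a=a[120:400,80:420];b=b[50:330,120:460];cv2.imwrite('pics/both.png',np.hstack([a,b]))"
```

```text
top log (0.5458077788352966, 0.028635749593377113) 0.14202412962913513 medz 0.13934047842741415 mean [0.5451062  0.02800796]
top 0.16 119 c [0.5457 0.0282 0.2018] zmax 0.2174 ((0.5459825992584229, 0.02817748300731182), (0.057471007108688354, 0.021889619529247284), 77.02228546142578) yaw -102.99602761056235
top 0.18 118 c [0.5458 0.0281 0.202 ] zmax 0.2174 ((0.5460547208786011, 0.02813968062400818), (0.05747180059552193, 0.02178363874554634), 76.884765625) yaw -103.2550269889536
top 0.2 67 c [0.5463 0.0293 0.2078] zmax 0.2174 ((0.5461700558662415, 0.028346752747893333), (0.05600766837596893, 0.01416075136512518), 78.5560531616211) yaw 75.87010449964917
scene log (0.5486804246902466, 0.03313201293349266) 0.14522212743759155 medz 0.13950825542335354 mean [0.5591351  0.03469256]
scene 0.16 286 c [0.5553 0.0334 0.1898] zmax 0.2152 ((0.5536630153656006, 0.032224614173173904), (0.06080729141831398, 0.024643879383802414), 86.67049407958984) yaw 80.97190152008194
scene 0.18 200 c [0.5539 0.0325 0.1981] zmax 0.2152 ((0.5530497431755066, 0.03246746212244034), (0.060393646359443665, 0.02339114435017109), 86.67049407958984) yaw 80.60043514343133
scene 0.2 90 c [0.5513 0.0327 0.2069] zmax 0.2152 ((0.5516060590744019, 0.03198665753006935), (0.05916554480791092, 0.012822025455534458), 76.89644622802734) yaw 77.19816671759298
```

View pics/both.png

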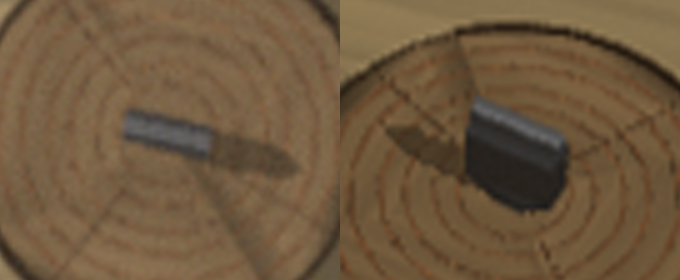

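```bash
python3 -m pendant '[[[1,0,0,-0.05,0],[1,0.037,-0.034,0,0],[1,0.037,-0.034,0,0],[1,0.037,-0.034,0,0],[1,0.037,-0.034,0,0],[1,0.037,-0.034,0,0],[1,0.037,-0.034,0,0],[1,0.037,-0.034,0,0],[1,0.037,-0.034,0,0],[1,0.037,-0.034,0,0],[1,0.037,-0.034,0,0],[1,0.037,-0.034,0,0],[1,0.037,-0.034,0,0],[1,0.037,-0.034,0,0],[1,0.037,-0.034,0,0]]]'
python3 -m pendant '[[[1,0,0,0,-9.25],[1,0,0,0,-9.25],[1,0,0,0,-9.25],[1,0,0,0,-9.25],[1,0,0,0,-9.25],[1,0,0,0,-9.25],[1,0,0,0,0],[1,0,0,0,0]]]'
cat > g.py <<'E'
from h import *
from scipy.spatial.transform import Rotation as R
o=get_obs();Rm=R.from_rotvec(o["tcp_rot"]).as_matrix();p=np.array(o["tcp_pos"])
print(o["time_s"],p.round(4),"x head",np.degrees(np.arctan2(Rm[1,0],Rm[0,0])).round(2),"z",Rm[:,2].round(3),"w",o["grip_width"],"gf",o["grip_force"],"Ftool",(Rm.T@o["force"]).round(1),"T",np.round(o["ft_torque"],2),"q7",o["q"][6])
print("to grip (tool)",(Rm.T@(np.array([.5475,.0295,.176])-p)).round(4))
E
python3 g.py
```

```text
time_s: 1.98
tcp_pos: [0.5461, 0.0291, 0.2998]
tcp_rot: [3.086, 0.585, -0.001]
force: [1.3, -1.2, 0.1]
grip_width: 0.0849
grip_force: 0.0
time_s: 2.98
tcp_pos: [0.5457, 0.0276, 0.2998]
tcp_rot: [-2.462, -1.952, 0.001]
force: [-1.2, -0.1, 0.1]
grip_width: 0.0854
grip_force: 0.0
2.975 [0.5457 0.0276 0.2998] x head 76.81 z [-0. -0. -1.] w 0.0854373012874256 gf 0.0 Ftool [-0.3 -1.2 -0.1] T [-0.02 -0.01 -0.02] q7 -0.5104193935522742
to grip (tool) [0.0023 0.0014 0.1238]
```

```bash
python3 -m pendant '[[[1,0.002,0.0015,0.041,0],[1,0,0,0.041,0],[1,0,0,0.03,0],[1,0,0,0.012,0],[1,0,0,0,0]]]'
python3 -m pendant '[[[-1,0,0,0,0],[-1,0,0,0,0],[-1,0,0,0,0],[-1,0,0,0,0],[-1,0,0,0,0],[-1,0,0,0,0]]]'; python3 g.py
python3 - <<'E'
from h import *
im,d=get_image("scene"); cv2.imwrite("pics/s1.png",cv2.resize(im[80:260,240:440,::-1],None,fx=3,fy=3))
E
```

```text
time_s: 3.6
tcp_pos: [0.5476, 0.0294, 0.1758]
tcp_rot: [-2.459, -1.954, 0.001]
force: [-0.5, -0.2, 0.4]
grip_width: 0.0852
grip_force: 0.0
time_s: 4.35
tcp_pos: [0.5491, 0.0291, 0.1769]
tcp_rot: [2.458, 1.953, 0.004]
force: [1.5, -2.0, 5.7]
grip_width: 0.021
grip_force: 60.7
4.35 [0.5491 0.0291 0.1769] x head 76.95 z [ 0.003 -0.    -1.   ] w 0.020991372897054186 gf 60.71536481380463 Ftool [-1.6  1.9 -5.7] T [-0.25 -0.39  0.03] q7 -0.5852410042463774
to grip (tool) [ 0.     -0.0016  0.0009]
```

View pics/s1.png

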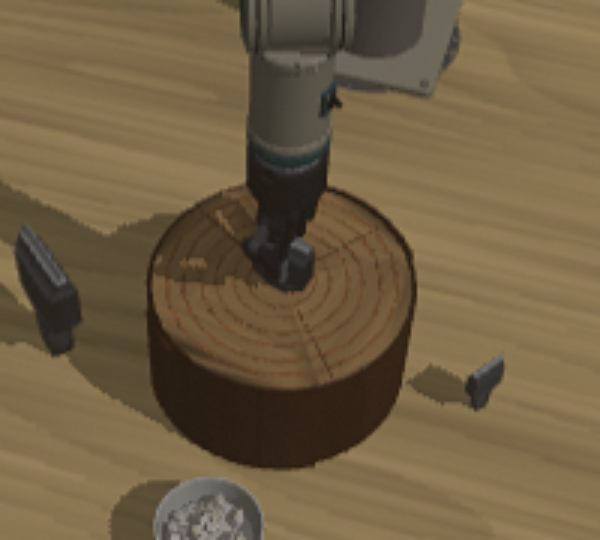

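The fingers are closed on the hardie's body at about (290,262) in the crop, 21 mm wide, and the log is in place. Next is a first gentle rock, reading the force.

```bash
python3 -m pendant '[[[-1,0.003,0,-0.001,0],[-1,0.003,0,0,0],[-1,0,0,0,0]]]'; python3 g.py; python3 -m pendant '[[[-1,0.003,0,0,0],[-1,0,0,0,0]]]'; python3 g.py
```

```text
time_s: 4.78
tcp_pos: [0.5493, 0.0297, 0.1769]
tcp_rot: [2.458, 1.948, -0.007]
force: [3.1, -9.9, 1.9]
grip_width: 0.021
grip_force: 60.4
4.775 [0.5493 0.0297 0.1769] x head 76.8 z [-0.001 -0.007 -1.   ] w 0.021007628799802926 gf 60.4316908121109 Ftool [-8.9  5.3 -1.8] T [-2.48 -0.48  0.11] q7 -0.5939999292596447
to grip (tool) [-0.0006 -0.0017  0.0009]
time_s: 5.03
tcp_pos: [0.5494, 0.0301, 0.1769]
tcp_rot: [2.458, 1.945, -0.013]
force: [1.6, -15.9, 4.5]
grip_width: 0.0216
grip_force: 60.7
5.025 [0.5494 0.0301 0.1769] x head 76.72 z [-0.002 -0.01  -1.   ] w 0.021581553884290134 gf 60.70408523082733 Ftool [-15.1   5.2  -4.4] T [-3.44 -0.28  0.19] q7 -0.5985738598116107
to grip (tool) [-0.001  -0.0017  0.0009]
```

```bash
python3 -m pendant '[[[-1,0.004,0,-0.003,0],[-1,0.004,0,-0.003,0],[-1,0.003,0,0,0],[-1,0,0,0,0]]]'; python3 g.py; python3 -m pendant '[[[-1,0.004,0,0,0],[-1,0.003,0,0,0],[-1,0,0,0,0]]]'; python3 g.py
```

```text
time_s: 5.52
tcp_pos: [0.5488, 0.037, 0.1777]
tcp_rot: [2.461, 1.945, -0.028]
force: [6.1, -20.3, -28.4]
grip_width: 0.0214
grip_force: 62.2
5.525 [0.5488 0.037  0.1777] x head 76.62 z [-0.011 -0.015 -1.   ] w 0.021366138746099057 gf 62.21814572811127 Ftool [-17.9  10.9  28.6] T [-4.61 -1.59  0.03] q7 -0.6119761000163906
to grip (tool) [-0.0075  0.0005  0.0018]
time_s: 5.9
tcp_pos: [0.5498, 0.0407, 0.1778]
tcp_rot: [2.461, 1.941, -0.034]
force: [3.3, -25.5, -23.4]
grip_width: 0.0212
grip_force: 61.8
5.9 [0.5498 0.0407 0.1778] x head 76.54 z [-0.013 -0.019 -1.   ] w 0.021162678107536442 gf 61.75991177558899 Ftool [-23.5   9.3  23.8] T [-5.72 -1.21  0.23] q7 -0.6225051250292306
to grip (tool) [-0.0114  0.0004  0.0021]
```

```bash
cat > look.py <<'E'
from h import *
import sys
# log edges: compare the log's underside/top outline against the start pictures
r={}
for n,box in(("top",(275,185,375,290)),):
    f=np.load(n+"0.npz");im,d=get_image(n)
    for k,D in(("0",f["d"]),("now",d)):
        v,u=np.mgrid[box[1]:box[3],box[0]:box[2]];u=u.ravel();v=v.ravel()
        P=world(n,D,u,v);m=abs(P[:,2]-.14)<.008;Q=P[m][:,:2].astype(np.float32)
        c,rad=cv2.minEnclosingCircle(Q);A=np.c_[P[m][:,:2]-.5,np.ones(m.sum())];s=np.linalg.lstsq(A,P[m][:,2],rcond=None)[0]
        print(k,"log",np.round(c,4),round(rad,4),"tilt deg",np.degrees(s[:2]).round(2),"z",np.median(P[m][:,2]).round(4))
im,d=get_image("scene"); cv2.imwrite(f"pics/{sys.argv[1]}.png",cv2.resize(im[110:240,270:400,::-1],None,fx=4.5,fy=4.5,interpolation=cv2.INTER_CUBIC))
E
python3 look.py s2
```

```text
0 log [0.5458 0.0286] 0.142 tilt deg [-0.04 -0.03] z 0.1393
now log [0.5443 0.031 ] 0.142 tilt deg [-0.1  -0.06] z 0.1393
```

View pics/s2.png

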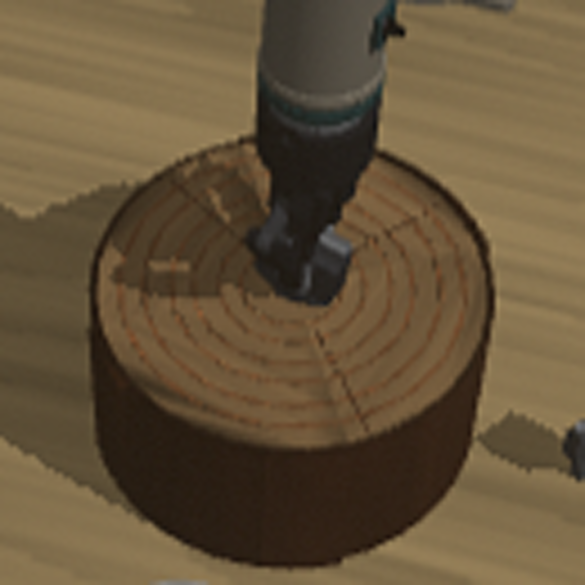

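The hardie now leans along its edge towards the right of the crop, at about (310,265). The log has moved at most 2–3 mm and stands flat. Next I rock it back.

```bash
python3 -m pendant '[[[-1,-0.005,0,0.001,0],[-1,-0.005,0,0.001,0],[-1,-0.005,0,0,0],[-1,-0.005,0,0,0],[-1,-0.005,0,0,0],[-1,-0.005,0,0,0],[-1,0,0,0,0]]]'; python3 g.py; python3 -m pendant '[[[-1,-0.005,0,0,0],[-1,-0.005,0,0,0],[-1,0,0,0,0]]]'; python3 g.py;  python3 look.py s3
```

```text
time_s: 6.88
tcp_pos: [0.5482, 0.0336, 0.1789]
tcp_rot: [-2.45, -1.956, -0.014]
force: [8.6, 13.1, -21.3]
grip_width: 0.0208
grip_force: 61.1
6.875 [0.5482 0.0336 0.1789] x head 77.19 z [ 0.003  0.011 -1.   ] w 0.020829359920341326 gf 61.06622278690338 Ftool [14.5  5.5 21.5] T [ 3.2  -2.   -0.05] q7 -0.5773585768476752
to grip (tool) [-0.0042  0.0002  0.0029]
time_s: 7.25
tcp_pos: [0.5462, 0.0245, 0.1796]
tcp_rot: [-2.45, -1.956, -0.015]
force: [7.0, 13.4, -16.1]
grip_width: 0.0213
grip_force: 60.1
7.25 [0.5462 0.0245 0.1796] x head 77.22 z [ 0.003  0.011 -1.   ] w 0.021266019171532754 gf 60.11924207210541 Ftool [14.4  3.8 16.2] T [ 3.29 -1.7  -0.09] q7 -0.5612979916535704
to grip (tool) [0.0051 0.0002 0.0036]
0 log [0.5458 0.0286] 0.142 tilt deg [-0.04 -0.03] z 0.1393
now log [0.5441 0.0304] 0.1421 tilt deg [-0.06 -0.02] z 0.1393
```

```bash
python3 -m pendant '[[[-1,-0.005,0,-0.001,0],[-1,0,0,0,0]]]'; python3 g.py; python3 -m pendant '[[[-1,0.007,0,0,0],[-1,0.007,0,0,0],[-1,0.007,0,0,0],[-1,0.007,0,-0.001,0],[-1,0.007,0,0,0],[-1,0.005,0,0,0],[-1,0,0,0,0]]]'; python3 g.py
```

```text
time_s: 7.6
tcp_pos: [0.5455, 0.0224, 0.1797]
tcp_rot: [-2.446, -1.957, -0.02]
force: [9.6, 19.8, -24.6]
grip_width: 0.0211
grip_force: 61.0
7.6 [0.5455 0.0224 0.1797] x head 77.3 z [ 0.004  0.015 -1.   ] w 0.021115071164486517 gf 61.031193137168884 Ftool [21.   5.  24.9] T [ 4.4  -2.33 -0.22] q7 -0.5527801470723
to grip (tool) [0.0073 0.0004 0.0038]
time_s: 8.48
tcp_pos: [0.5498, 0.0401, 0.1805]
tcp_rot: [2.46, 1.945, -0.025]
force: [0.3, -18.3, -5.9]
grip_width: 0.0207
grip_force: 62.5
8.475 [0.5498 0.0401 0.1805] x head 76.66 z [-0.009 -0.014 -1.   ] w 0.020654905577472474 gf 62.45824992656708 Ftool [-17.6   4.6   6.2] T [-4.47 -0.34  0.08] q7 -0.6151874701047626
to grip (tool) [-0.0108  0.0002  0.0047]
```

View pics/s3.png

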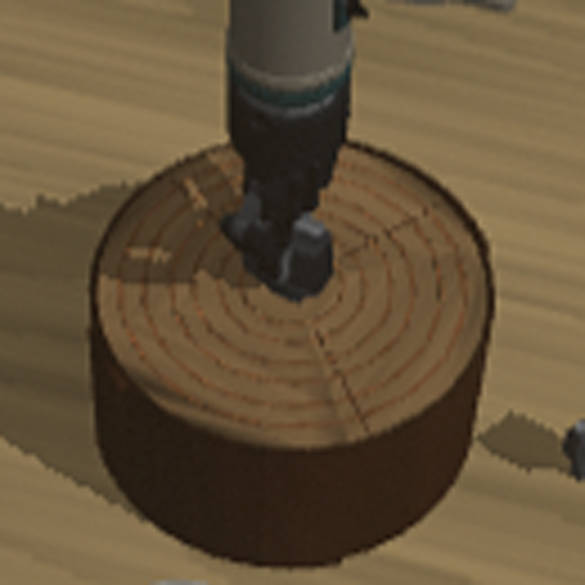

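The log has not moved and the hardie now leans the other way. It climbs about 1 mm per swing, so I carry on.

```bash
python3 -m pendant '[[[-1,-0.007,0,-0.001,0],[-1,-0.007,0,-0.001,0],[-1,-0.007,0,-0.001,0],[-1,-0.007,0,0,0],[-1,-0.007,0,0,0],[-1,-0.005,0,0,0],[-1,0,0,0,0]]]'; python3 g.py; python3 -m pendant '[[[-1,0.007,0,0,0],[-1,0.007,0,-0.001,0],[-1,0.007,0,-0.001,0],[-1,0.007,0,0,0],[-1,0.007,0,0,0],[-1,0.005,0,0,0],[-1,0,0,0,0]]]'; python3 g.py; python3 look.py s4
```

```text
time_s: 9.35
tcp_pos: [0.5453, 0.0218, 0.1835]
tcp_rot: [-2.447, -1.956, -0.018]
force: [10.4, 19.3, -27.1]
grip_width: 0.0209
grip_force: 60.1
9.35 [0.5453 0.0218 0.1835] x head 77.28 z [ 0.003  0.014 -1.   ] w 0.020857534618942256 gf 60.066946148872375 Ftool [20.7  5.9 27.4] T [ 4.1  -2.36 -0.17] q7 -0.5499755435028086
to grip (tool) [0.0079 0.0004 0.0076]
time_s: 10.22
tcp_pos: [0.5498, 0.0406, 0.1849]
tcp_rot: [2.46, 1.945, -0.024]
force: [2.4, -17.2, -11.4]
grip_width: 0.0208
grip_force: 60.3
10.225 [0.5498 0.0406 0.1849] x head 76.67 z [-0.009 -0.013 -1.   ] w 0.02084340831458596 gf 60.25481879711151 Ftool [-16.    6.4  11.6] T [-4.11 -0.63  0.08] q7 -0.6122183901842063
to grip (tool) [-0.0112  0.0004  0.0091]
0 log [0.5458 0.0286] 0.142 tilt deg [-0.04 -0.03] z 0.1393
now log [0.5445 0.0312] 0.1419 tilt deg [-0.08 -0.08] z 0.1393
```

```bash
python3 -m pendant '[[[-1,-0.007,0,-0.001,0],[-1,-0.007,0,-0.001,0],[-1,-0.007,0,0,0],[-1,-0.007,0,0,0],[-1,-0.007,0,0,0],[-1,-0.005,0,0,0],[-1,0,0,0,0]]]'; python3 g.py; python3 -m pendant '[[[-1,0.007,0,0,0],[-1,0.007,0,-0.001,0],[-1,0.007,0,-0.001,0],[-1,0.007,0,0,0],[-1,0.007,0,0,0],[-1,0.005,0,0,0],[-1,0,0,0,0]]]'; python3 g.py; python3 look.py s5
```

```text
time_s: 11.2
tcp_pos: [0.5452, 0.0216, 0.1876]
tcp_rot: [-2.447, -1.956, -0.018]
force: [9.7, 18.8, -25.7]
grip_width: 0.0212
grip_force: 59.8
11.2 [0.5452 0.0216 0.1876] x head 77.28 z [ 0.003  0.014 -1.   ] w 0.021150970268322234 gf 59.77890193462372 Ftool [20.1  5.3 26. ] T [ 4.04 -2.3  -0.11] q7 -0.547058403941233
to grip (tool) [0.008  0.0005 0.0117]
time_s: 12.08
tcp_pos: [0.5498, 0.0411, 0.1889]
tcp_rot: [2.46, 1.946, -0.023]
force: [1.8, -17.2, -11.0]
grip_width: 0.0204
grip_force: 60.1
12.075 [0.5498 0.0411 0.1889] x head 76.69 z [-0.009 -0.013 -1.   ] w 0.02041134951307002 gf 60.14024019241333 Ftool [-16.1   5.8  11.2] T [-3.95 -0.62  0.06] q7 -0.6098791996263689
to grip (tool) [-0.0117  0.0005  0.0131]
0 log [0.5458 0.0286] 0.142 tilt deg [-0.04 -0.03] z 0.1393
now log [0.5439 0.0308] 0.1421 tilt deg [-0.17 -0.02] z 0.1392
```

View pics/s5.png

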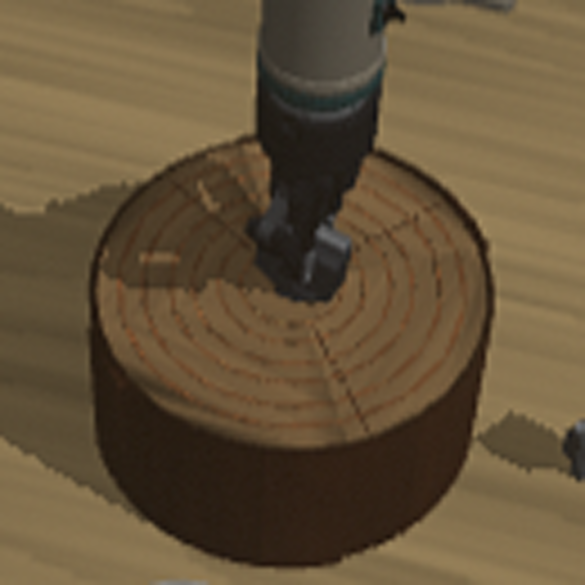

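The hardie is rising with the gripper, at (305,265) in the crop, and the log is still and flat. I go on for two more swings.

```bash
python3 -m pendant '[[[-1,-0.007,0,-0.001,0],[-1,-0.007,0,-0.001,0],[-1,-0.007,0,0,0],[-1,-0.007,0,0,0],[-1,-0.006,0,0,0],[-1,-0.004,0,0,0],[-1,0,0,0,0]]]'; python3 g.py; python3 -m pendant '[[[-1,0.007,0,0,0],[-1,0.007,0,-0.001,0],[-1,0.007,0,-0.001,0],[-1,0.007,0,0,0],[-1,0.006,0,0,0],[-1,0.002,0,0,0],[-1,0,0,0,0]]]'; python3 g.py; python3 look.py s6
```

```text
time_s: 13.05
tcp_pos: [0.5453, 0.0219, 0.1916]
tcp_rot: [-2.449, -1.955, -0.015]
force: [8.8, 15.0, -22.3]
grip_width: 0.0208
grip_force: 59.9
13.05 [0.5453 0.0219 0.1916] x head 77.2 z [ 0.002  0.012 -1.   ] w 0.020817170792188745 gf 59.8604553937912 Ftool [16.3  5.3 22.5] T [ 3.5  -2.13 -0.19] q7 -0.5477665065853364
to grip (tool) [0.0077 0.0005 0.0157]
time_s: 13.92
tcp_pos: [0.5496, 0.0406, 0.193]
tcp_rot: [2.46, 1.948, -0.02]
force: [2.3, -15.0, -11.6]
grip_width: 0.0207
grip_force: 59.8
13.925 [0.5496 0.0406 0.193 ] x head 76.73 z [-0.008 -0.011 -1.   ] w 0.02073426396518774 gf 59.77664887905121 Ftool [-13.9   5.8  11.7] T [-3.45 -0.66  0.02] q7 -0.6043095163952799
to grip (tool) [-0.011   0.0006  0.0171]
0 log [0.5458 0.0286] 0.142 tilt deg [-0.04 -0.03] z 0.1393
now log [0.544  0.0304] 0.142 tilt deg [-0.17 -0.08] z 0.1392
```

```bash
python3 -m pendant '[[[-1,-0.007,0,-0.001,0],[-1,-0.007,0,-0.001,0],[-1,-0.007,0,0,0],[-1,-0.007,0,0,0],[-1,-0.005,0,0,0],[-1,-0.003,0,0,0],[-1,0,0,0,0]]]'; python3 g.py; python3 -m pendant '[[[-1,0.006,0,-0.001,0],[-1,0.006,0,-0.001,0],[-1,0.006,0,-0.001,0],[-1,0,0,-0.001,0],[-1,0,0,0,0]]]'; python3 g.py; python3 look.py s7
```

```text
time_s: 14.9
tcp_pos: [0.5452, 0.0218, 0.1955]
tcp_rot: [-2.449, -1.955, -0.014]
force: [7.8, 15.4, -22.2]
grip_width: 0.0206
grip_force: 59.7
14.9 [0.5452 0.0218 0.1955] x head 77.21 z [ 0.002  0.012 -1.   ] w 0.020640271564044056 gf 59.69346106052399 Ftool [16.5  4.2 22.4] T [ 3.53 -2.08 -0.18] q7 -0.5449743355236978
to grip (tool) [0.0078 0.0006 0.0196]
time_s: 15.52
tcp_pos: [0.5459, 0.0267, 0.1967]
tcp_rot: [-2.46, -1.952, 0.014]
force: [8.0, -6.7, -33.2]
grip_width: 0.0205
grip_force: 60.7
15.525 [0.5459 0.0267 0.1967] x head 76.85 z [-0.008 -0.005 -1.   ] w 0.020451762344652086 gf 60.71081042289734 Ftool [-4.5  9.6 33.2] T [-1.87 -2.15  0.03] q7 -0.5718074969205783
to grip (tool) [0.0032 0.0011 0.0206]
0 log [0.5458 0.0286] 0.142 tilt deg [-0.04 -0.03] z 0.1393
now log [0.5442 0.0312] 0.1422 tilt deg [-0.1  -0.07] z 0.1393
```

Run:
```python
from h import *
im,d=get_image("scene"); np.savez("s8.npz",im=im,d=d)
cv2.imwrite("pics/s8.png",cv2.resize(im[140:190,310:370,::-1],None,fx=10,fy=10,interpolation=cv2.INTER_CUBIC))
```

```text
(no output)
```

View pics/s8.png

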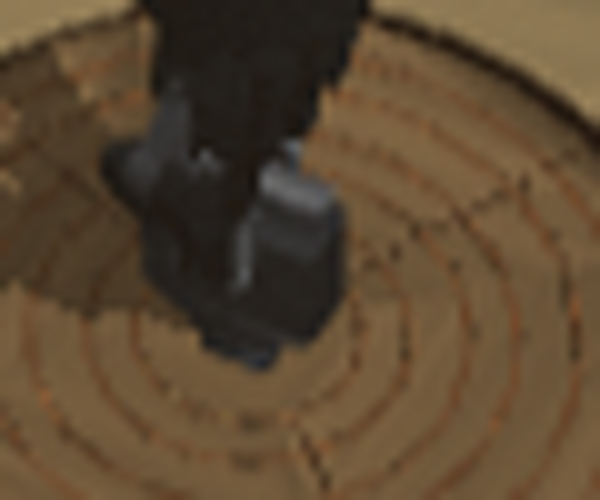

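The bright wedge end is at crop (300,185), which is pixel (340,158). The shank now shows below the body at pixel (333,175). Next I get the hardie's height from depth there.

Run:
```python
from h import *
f=np.load("s8.npz");f0=np.load("scene0.npz")
v,u=np.mgrid[154:176,334:346];P=world("scene",f["d"],u.ravel(),v.ravel()).reshape(22,12,3)
print((P[:,:,2]*1000).round().astype(int))
g=f["im"].sum(2)[154:176,334:346]//3;print(g)
v,u=np.mgrid[148:182,320:350];P0=world("scene",f0["d"],u.ravel(),v.ravel()).reshape(34,30,3)
print((P0[::1,::2,2]*1000).round().astype(int))
```

```text
[[ 252  256  253  245  216  221  139  139  138  143  141  140]
 [ 248  250  248  212  214  212  136  141  139  138  140  135]
 [ 245  244  217  219  221  206  140  140 1260  144  137  141]
 [ 242  233  219  219  216  223  223  219  137  140  136  138]
 [ 234  227  215  218  215  219  221  220  217  135  139  137]
 [ 230  221  211  212  210  216  217  218  215  214  140  136]
 [ 226  221  208  210 1260  216  217  215  213  210  139  141]
 [ 220  209  206  207  213  212  211  213  212  200  195  139]
 [ 210  204  205  208  203  205  206  209  204  201  200  141]
 [ 205  200  204  202  198  206  203  201  201  195  188  143]
 [ 202  197  197  197  198  200  201  202  194  187  185  135]
 [ 198  192  191  194  195  197  200  198  192  185  180  138]
 [ 189  185  183  189  187  193  196  197  185  186  174  140]
 [ 186  181  185  185  188  193  195  188  179  175  172  139]
 [ 170  175  174  182  182  186  187  184  181  170  168  139]
 [ 170  178  177  174  178  180  187  179  171  171  159  134]
 [ 166  170  167  168  172  173  177  174  172  166  139  137]
 [ 159  160  166  167  170  1
[... 3430 characters left out ...]
1  141  146  145  154  161  163  168  157  142  136
   141]
 [ 142  141  138  136  137  141  149  152  155  160  166  138  140  137
   141]
 [ 143  143  137  142  141  137  138  144  151  159  155  142  143  143
   139]
 [ 136  139  138  138  142  139  138  141  147  149  159  138  137  140
   140]
 [ 140  140  140  137  141  142  141  140  138  138  139  139  137  141
   136]
 [ 140  142  141  136  138  144  142  140  138  140  140  138  139  135
   140]
 [ 139  138  139  140  141  142  141  138  139  138  142  139  141  138
   139]
 [ 140  142  138  141  138  144  138  142  138  137  142  142  142  136
   139]
 [ 140  140  141  141  140  141  140  143  138  144  140  138  145  137
   141]]
```

The edge stands at about z 0.221, against 0.213 at the start. So the hardie has climbed about 8 mm while the pads crept about 12 mm up its body. I'll relax, regrip lower and go on with a lighter pull.

```bash
python3 -m pendant '[[[-1,-0.002,0,0.002,0],[-1,0,0,0.002,0],[-1,0,0,0,0]]]'; python3 g.py; python3 -m pendant '[[[0,0,0,0,0],[0,0,0,0,0],[0,0,0,0,0],[0,0,0,0.006,0],[0,0,0,0.006,0],[0,0,0,0.006,0],[0,0,0,0,0]]]'; python3 g.py;python3 look.py s9
```

```text
time_s: 16.05
tcp_pos: [0.546, 0.0264, 0.1964]
tcp_rot: [2.46, 1.953, -0.009]
force: [1.3, -5.3, -5.3]
grip_width: 0.0206
grip_force: 64.1
16.05 [0.546  0.0264 0.1964] x head 76.89 z [-0.005 -0.004 -1.   ] w 0.020647658993946067 gf 64.07729387283325 Ftool [-4.9  2.5  5.3] T [-1.39 -0.27 -0.04] q7 -0.5710878351308369
to grip (tool) [0.0035 0.0008 0.0204]
time_s: 16.92
tcp_pos: [0.5472, 0.0292, 0.1793]
tcp_rot: [-2.458, -1.955, 0.002]
force: [0.1, 0.3, -0.1]
grip_width: 0.0426
grip_force: 0.0
16.925 [0.5472 0.0292 0.1793] x head 76.98 z [-0.001 -0.    -1.   ] w 0.04257469073522526 gf 0.0 Ftool [0.3 0.1 0.1] T [-0.   -0.06 -0.06] q7 -0.5826262915597663
to grip (tool) [0.0003 0.0002 0.0033]
0 log [0.5458 0.0286] 0.142 tilt deg [-0.04 -0.03] z 0.1393
now log [0.5442 0.0308] 0.1421 tilt deg [-0.21 -0.08] z 0.1393
```

```bash
python3 -m pendant '[[[-1,0,0,0,0],[-1,0,0,0,0],[-1,0,0,0,0],[-1,0,0,0,0]]]'; python3 g.py; python3 -m pendant '[[[-1,0.007,0,-0.001,0],[-1,0.006,0,-0.001,0],[-1,0.004,0,-0.001,0],[-1,0.002,0,0,0],[-1,0,0,0,0]]]'; python3 g.py; python3 -m pendant '[[[-1,-0.007,0,0,0],[-1,-0.007,0,0,0],[-1,-0.007,0,0,0],[-1,-0.007,0,0,0],[-1,-0.006,0,0,0],[-1,-0.004,0,0,0],[-1,0,0,0,0]]]'; python3 g.py
```

```text
time_s: 17.52
tcp_pos: [0.5475, 0.0294, 0.1803]
tcp_rot: [-2.459, -1.955, 0.0]
force: [-1.9, 0.7, 4.0]
grip_width: 0.0215
grip_force: 59.6
17.525 [0.5475 0.0294 0.1803] x head 76.97 z [-0. -0. -1.] w 0.02149003069818044 gf 59.624226093292236 Ftool [ 0.2 -2.  -4. ] T [ 0.04  0.33 -0.03] q7 -0.5825888961302366
to grip (tool) [ 0.0001 -0.0001  0.0043]
time_s: 18.15
tcp_pos: [0.5499, 0.0399, 0.1805]
tcp_rot: [2.46, 1.948, -0.018]
force: [-0.9, -12.4, -9.9]
grip_width: 0.0211
grip_force: 59.9
18.15 [0.5499 0.0399 0.1805] x head 76.74 z [-0.007 -0.01  -1.   ] w 0.021087725794306407 gf 59.88816797733307 Ftool [-12.1   2.   10. ] T [-3.22 -0.1   0.05] q7 -0.6105307271495143
to grip (tool) [-0.0106  0.0001  0.0046]
time_s: 19.02
tcp_pos: [0.546, 0.0232, 0.1828]
tcp_rot: [-2.445, -1.958, -0.024]
force: [5.7, 21.3, -17.2]
grip_width: 0.0211
grip_force: 59.6
19.025 [0.546  0.0232 0.1828] x head 77.39 z [ 0.007  0.016 -1.   ] w 0.021058745872791475 gf 59.59775984287262 Ftool [21.7  0.9 17.5] T [ 4.77 -1.24 -0.14] q7 -0.5501904540705306
to grip (tool) [0.0064 0.0001 0.0069]
```

```bash
python3 -m pendant '[[[-1,0.007,0,0,0],[-1,0.007,0,0,0],[-1,0.007,0,-0.001,0],[-1,0.007,0,0,0],[-1,0.006,0,0,0],[-1,0.004,0,0,0],[-1,0,0,0,0]]]'; python3 g.py; python3 -m pendant '[[[-1,-0.007,0,0,0],[-1,-0.007,0,0,0],[-1,-0.007,0,-0.001,0],[-1,-0.007,0,0,0],[-1,-0.006,0,0,0],[-1,-0.004,0,0,0],[-1,0,0,0,0]]]'; python3 g.py;python3 -m pendant '[[[-1,0.007,0,0,0],[-1,0.007,0,0,0],[-1,0.007,0,-0.001,0],[-1,0.007,0,0,0],[-1,0.006,0,0,0],[-1,0.004,0,0,0],[-1,0,0,0,0]]]'; python3 g.py;python3 -m pendant '[[[-1,-0.007,0,0,0],[-1,-0.007,0,0,0],[-1,-0.007,0,-0.001,0],[-1,-0.007,0,0,0],[-1,-0.006,0,0,0],[-1,-0.004,0,0,0],[-1,0,0,0,0]]]'; python3 g.py;python3 look.py s10
```

```text
time_s: 19.9
tcp_pos: [0.5501, 0.0407, 0.1831]
tcp_rot: [2.46, 1.948, -0.016]
force: [-1.5, -11.4, -5.6]
grip_width: 0.0212
grip_force: 60.4
19.9 [0.5501 0.0407 0.1831] x head 76.75 z [-0.005 -0.01  -1.   ] w 0.02122779537050028 gf 60.44263958930969 Ftool [-11.4   1.2   5.7] T [-2.9   0.29  0.04] q7 -0.6098311344430472
to grip (tool) [-0.0114  0.      0.0072]
time_s: 20.78
tcp_pos: [0.5456, 0.0215, 0.1854]
tcp_rot: [-2.447, -1.958, -0.021]
force: [4.2, 19.8, -13.4]
grip_width: 0.0211
grip_force: 59.4
20.775 [0.5456 0.0215 0.1854] x head 77.33 z [ 0.006  0.014 -1.   ] w 0.02112813778142769 gf 59.39823925495148 Ftool [20.  -0.3 13.7] T [ 4.34 -0.87 -0.04] q7 -0.5485212415012223
to grip (tool) [0.0081 0.0001 0.0095]
time_s: 21.65
tcp_pos: [0.55, 0.0397, 0.1856]
tcp_rot: [2.46, 1.946, -0.018]
force: [-3.5, -13.2, -1.5]
grip_width: 0.0214
grip_force: 60.7
21.65 [0.55   0.0397 0.1856] x head 76.7 z [-0.006 -0.011 -1.   ] w 0.021375598619263334 gf 60.69733500480652 Ftool [-13.6  -0.4   1.7] T [-3.18  0.65  0.02] q7 -0.6086821679913069
to grip (tool) [-0.0104 -0.      0.0097]
time_s: 22.52
tcp_pos: [0.5454, 0.0205, 0.1873]
tcp_rot: [-2.448, -1.958, -0.02]
force: [3.6, 17.4, -12.7]
grip_width: 0.0213
grip_force: 59.3
22.525 [0.5454 0.0205 0.1873] x head 77.29 z [ 0.006  0.013 -1.   ] w 0.02129280999596038 gf 59.349165558815 Ftool [17.6 -0.3 13. ] T [ 4.   -0.68 -0.05] q7 -0.5471566123597238
to grip (tool) [0.0091 0.     0.0114]
0 log [0.5458 0.0286] 0.142 tilt deg [-0.04 -0.03] z 0.1393
now log [0.5444 0.0312] 0.1421 tilt deg [-0.12 -0.02] z 0.1393
```

```bash
python3 -m pendant '[[[-1,0.007,0,-0.001,0],[-1,0.007,0,0,0],[-1,0.007,0,-0.001,0],[-1,0.007,0,0,0],[-1,0.006,0,0,0],[-1,0.003,0,0,0],[-1,0,0,0,0]]]'; python3 g.py; python3 -m pendant '[[[-1,-0.007,0,0,0],[-1,-0.007,0,0,0],[-1,-0.007,0,-0.001,0],[-1,-0.007,0,0,0],[-1,-0.006,0,0,0],[-1,-0.003,0,0,0],[-1,0,0,0,0]]]'; python3 g.py;python3 -m pendant '[[[-1,0.007,0,-0.001,0],[-1,0.007,0,0,0],[-1,0.007,0,-0.001,0],[-1,0.007,0,0,0],[-1,0.006,0,0,0],[-1,0.003,0,0,0],[-1,0,0,0,0]]]'; python3 g.py;python3 -m pendant '[[[-1,-0.007,0,0,0],[-1,-0.007,0,0,0],[-1,-0.006,0,-0.001,0],[-1,0,0,0,0]]]'; python3 g.py;python3 look.py s11
```

```text
time_s: 23.5
tcp_pos: [0.5497, 0.0385, 0.1885]
tcp_rot: [2.46, 1.946, -0.018]
force: [-2.2, -13.7, -4.7]
grip_width: 0.0212
grip_force: 59.7
23.5 [0.5497 0.0385 0.1885] x head 76.69 z [-0.006 -0.011 -1.   ] w 0.021206859555409085 gf 59.72675263881683 Ftool [-13.8   1.1   4.9] T [-3.28  0.53  0.06] q7 -0.6052604786338152
to grip (tool) [-0.0091 -0.      0.0127]
time_s: 24.38
tcp_pos: [0.5451, 0.0188, 0.1906]
tcp_rot: [-2.45, -1.957, -0.016]
force: [1.3, 13.6, -10.7]
grip_width: 0.0207
grip_force: 59.1
24.375 [0.5451 0.0188 0.1906] x head 77.24 z [ 0.005  0.011 -1.   ] w 0.020735880386694026 gf 59.11152541637421 Ftool [13.4 -1.8 10.8] T [ 3.36 -0.45 -0.13] q7 -0.544991205951843
to grip (tool) [ 0.0108 -0.      0.0148]
time_s: 25.25
tcp_pos: [0.5503, 0.0407, 0.1924]
tcp_rot: [2.459, 1.948, -0.013]
force: [-4.2, -10.2, -0.6]
grip_width: 0.0214
grip_force: 60.1
25.25 [0.5503 0.0407 0.1924] x head 76.77 z [-0.004 -0.009 -1.   ] w 0.021431910340216867 gf 60.06154954433441 Ftool [-10.9  -1.7   0.7] T [-2.59  0.81  0.03] q7 -0.6035725786611373
to grip (tool) [-0.0114 -0.0002  0.0165]
time_s: 25.75
tcp_pos: [0.5479, 0.0306, 0.1934]
tcp_rot: [-2.456, -1.956, -0.008]
force: [-0.3, 6.6, -6.1]
grip_width: 0.0206
grip_force: 59.2
25.75 [0.5479 0.0306 0.1934] x head 77.07 z [ 0.002  0.005 -1.   ] w 0.020634663271088545 gf 59.239490032196045 Ftool [ 6.4 -1.8  6.2] T [1.58 0.08 0.02] q7 -0.5706437902853879
to grip (tool) [-0.0013 -0.0002  0.0174]
0 log [0.5458 0.0286] 0.142 tilt deg [-0.04 -0.03] z 0.1393
now log [0.5443 0.031 ] 0.1419 tilt deg [-0.12 -0.02] z 0.1392
```

View pics/s11.png

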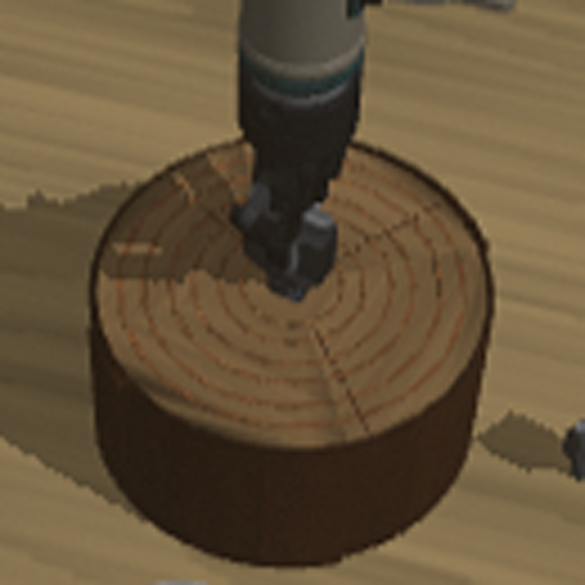

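The shank shows clearly below the body at (290,285) and the vertical force is down to the hardie's own weight. The hold is gone, so I lift gently.

```bash
python3 -m pendant '[[[-1,0.002,0,-0.002,0],[-1,0.001,0,-0.002,0],[-1,0,0,-0.002,0],[-1,0,0,0,0]]]'; python3 g.py; python3 -m pendant '[[[-1,0,0,-0.004,0],[-1,0,0,-0.004,0],[-1,0,0,-0.004,0],[-1,0,0,0,0]]]'; python3 g.py
```

```text
time_s: 26.35
tcp_pos: [0.5483, 0.0308, 0.1994]
tcp_rot: [2.459, 1.955, 0.002]
force: [-0.2, 3.6, -4.7]
grip_width: 0.0214
grip_force: 59.4
26.35 [0.5483 0.0308 0.1994] x head 76.98 z [ 0.001  0.001 -1.   ] w 0.02139112564095656 gf 59.41758155822754 Ftool [ 3.5 -1.   4.7] T [ 1.12 -0.07 -0.04] q7 -0.5719026243058375
to grip (tool) [-0.0015 -0.0005  0.0234]
time_s: 26.85
tcp_pos: [0.5481, 0.0307, 0.2118]
tcp_rot: [2.459, 1.955, 0.002]
force: [0.3, 5.2, -4.3]
grip_width: 0.0213
grip_force: 59.8
26.85 [0.5481 0.0307 0.2118] x head 76.97 z [ 0.001  0.001 -1.   ] w 0.021302399487035936 gf 59.809298515319824 Ftool [ 5.1 -0.9  4.3] T [ 1.38 -0.   -0.01] q7 -0.5643740208834083
to grip (tool) [-0.0014 -0.0004  0.0358]
```

```bash
python3 -m pendant '[[[-1,0,0,-0.004,0],[-1,0,0,-0.004,0],[-1,0,0,-0.004,0],[-1,0,0,-0.004,0],[-1,0,0,-0.003,0],[-1,0,0,-0.003,0],[-1,0,0,0,0],[-1,0,0,0,0]]]'; python3 g.py;python3 look.py s12
```

```text
time_s: 27.85
tcp_pos: [0.5478, 0.0302, 0.2329]
tcp_rot: [-2.459, -1.955, 0.0]
force: [0.1, -0.5, -6.1]
grip_width: 0.0209
grip_force: 59.5
27.85 [0.5478 0.0302 0.2329] x head 76.97 z [-0. -0. -1.] w 0.02086479943879234 gf 59.52894151210785 Ftool [-0.5  0.2  6.1] T [-0.01 -0.02  0.03] q7 -0.5508828449523613
to grip (tool) [-0.0007 -0.0001  0.0569]
0 log [0.5458 0.0286] 0.142 tilt deg [-0.04 -0.03] z 0.1393
now log [0.5444 0.0314] 0.1419 tilt deg [-0.11 -0.06] z 0.1393
```

View pics/s12.png

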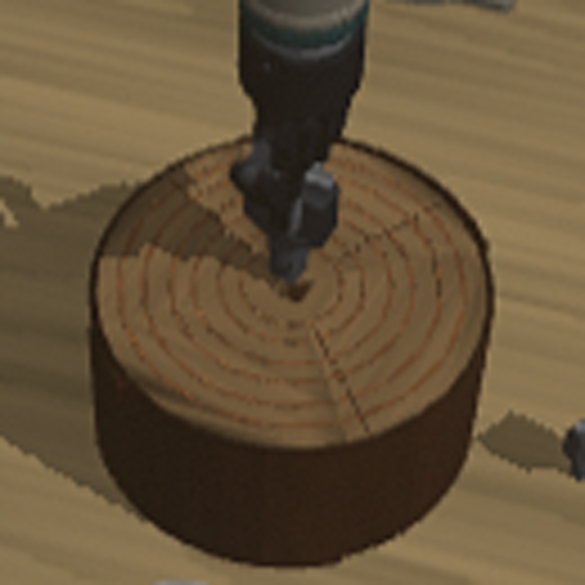

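The hardie is out: the foot shows at (287,280), just above the open hole at (296,290). The force is its weight alone. Next I check the foot's height and the lean.

Run:
```python
from h import *
im,d=get_image("scene")
v,u=np.mgrid[140:182,315:350];P=world("scene",d,u.ravel(),v.ravel());g=im.sum(2)[140:182,315:350].ravel()/3
near=np.hypot(P[:,0]-.5478,P[:,1]-.0302)<.05
e=np.array([np.cos(np.radians(77)),np.sin(np.radians(77))])
s=(P[:,:2]-[.5478,.0302])@e
for lo in range(146,270,6):
    m=near&(P[:,2]*1000>=lo)&(P[:,2]*1000<lo+6)&(g<75)
    if m.sum(): print(lo,m.sum(),"edge-dir min/max mm",(s[m].min()*1000).round(),(s[m].max()*1000).round())
```

```text
152 11 edge-dir min/max mm -8.0 10.0
158 6 edge-dir min/max mm -4.0 10.0
164 11 edge-dir min/max mm -8.0 12.0
170 10 edge-dir min/max mm -9.0 11.0
176 10 edge-dir min/max mm -7.0 11.0
182 7 edge-dir min/max mm -6.0 10.0
188 7 edge-dir min/max mm -7.0 10.0
194 12 edge-dir min/max mm -21.0 15.0
200 14 edge-dir min/max mm -29.0 28.0
206 26 edge-dir min/max mm -28.0 30.0
212 18 edge-dir min/max mm -27.0 31.0
218 18 edge-dir min/max mm -28.0 30.0
224 26 edge-dir min/max mm -4.0 30.0
230 14 edge-dir min/max mm -5.0 29.0
236 21 edge-dir min/max mm 0.0 29.0
242 22 edge-dir min/max mm 8.0 30.0
248 11 edge-dir min/max mm -6.0 29.0
254 17 edge-dir min/max mm -28.0 29.0
260 25 edge-dir min/max mm -29.0 17.0
266 17 edge-dir min/max mm -8.0 16.0
```

The foot is about 12 mm above the log and the hardie stands upright over the hole, so I hand in.

```bash
python3 -c "
from plant import *
print(finish_job())"
```

```text
the job is handed in; nothing more can be done
None
```

I rocked the hardie free and handed the job in at about 28 s, still gripped upright with its foot about 12 mm above the hole; the log stands flat within about 3 mm of its start, I never touched the hammer, nippers or tub, and no verdict came back.

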